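# Send a loaded carrier down the gravity rail

## Robot

A 6-joint arm with a two-finger parallel gripper is mounted at the origin on a cart in front of the work surface, level with it; the furniture and walls round the work are solid. World frame = base frame: x ahead of the robot, y to its left, z up, the work surface at z = 0. Lengths are in mm, angles in rad, forces in N, time in s.
With the tool pointing down it reaches from about 375 to 925 mm from the base axis. Payload 5.7 kg.
Tool frame: the origin (TCP) lies midway between the tips of the shut fingers; the grasp point (between the pads) lies 19 mm behind it; z points along the fingers, y is the line along which they close (so a half turn about z gives the same grasp; the last joint's range is limited). The gripper opens to 88 mm and grips with 3 to 60 N. Pads are 20 mm wide; open, the fingers measure 115 mm over their backs; the gripper's body (75 mm by 178 mm) begins 61 mm behind the grasp point.
Start: joints at [1.198, 0.359, 1.51, -0, 1.272, -0.115], TCP at [152.966, 580.141, 222.623] pointing down, gripper open.
Joint ranges: [-2.97, 2.97], [-1.01, 2.36], [0.21, 2.38], [-0.96, 4.11], [0.2, 2.71], [-2.98, 2.98]. Speed limits (rad/s): [2.39, 2.39, 3.14, 3.14, 3.14, 3.14].

## Interface

Orientations are given as a rotation vector (axis times angle).
In Python, from bench import env gives the robot as it stands.
- The arm moves only by the shell command python3 -m jog 'ROWS' [FORCE]. ROWS is JSON, a list of rows, each a list of 3 entries, a list of its own where there are three numbers: the turn, a rotation vector about the tool's x, y, z in rad, then the shift along the tool's x, y, z in m, then the opening, from 0 (shut) to 1 (fully open). In form: [[[rx, ry, rz], [x, y, z], hand], ...]. A call has exactly 10 rows; each row is the pose to reach, as a shift and turn from the pose commanded when the call began, along the tool's axes at that moment; what a row does not reach only later rows make up. A row lasts 1/10 s, in which the tool goes at most 50 mm and 8.59 degrees, less where a joint would pass 70% of its speed; a pose out of reach is approached as far as the arm can. A call with a gripper value outside its range is refused whole. The fingers move at their own pace and stop on an object; FORCE is the grip in N (left out, the last holds). Time passes only in rows, so rows that repeat a pose let the fingers close, or fill a call up. It gives the time, the measured TCP pose, the force, the opening and the grip force at its end, in the units of the state.
- env.get_obs(): the state, without advancing time (a new reading comes with each control period).
- env.get_image(name): name is "scene" or "side" or "wrist"; returns (picture, depth): 384x512x3 uint8, blue, green, red; 384x512 float32, mm along the optical axis (not along the pixel's ray), 0 where there is no reading.
- env.camera_model(name): a dict with "mtx" (3x3 intrinsics, pixels), "dist_coeffs" ([k1, k2, p1, p2, k3] as OpenCV has them; the pictures are not rectified), "world_from_camera" (4x4, takes a point from camera to world coordinates). Camera axes: x right, y down, z forward; pixel columns grow to the right and rows downward; lengths in mm; the calibration is good to about 2 mm. A picture is of the moment at which its call begins: read the wrist's pose just before it. camera_model takes no time and is no camera call; for the wrist camera it gives the pose at the moment of the call.
- env.sign_off(): hands the job in; it is judged then, once.
The state is a dict: "time": time; "joints": joint angles; "joint_vel": joint speeds; "effort": joint torques, N m; "ee_pos": TCP position; "tool_rot": TCP orientation; "force": force on the tool from outside, world axes, zero at the start; "ft_torque": the same for the moment, N m; "gripper_width": opening from 0.0 (shut) to 1.0 (fully open); "finger_force": force on a finger pad.
Only numpy, scipy, OpenCV 4.12 (cv2) and the standard library are available. Lean on these libraries where they do the work, as an engineer would, in place of code of your own. Each camera call takes 0.05 s, during which the arm holds its last target. There are 200 camera calls.

## Task

Hang the carrier that has the brake pads bolted to its sides on the raised end of the sloping rail, wheels on the bar, and let go there so that it rolls by itself down to the stop at the low end; see that it gets there. Set it on the bar, do not drop it, and leave the empty carrier where it stands.

Things in the scene. Friction and masses are not known exactly. Their poses are not given: they have to be found in the camera images.
- carrier_grip (a point): Middle of the top tab of the loaded carrier: hanger as the spare, plus a brake pad bolted outside each plate (86 mm wide in all), standing on the bench, 0.7 kg. x along it, y across, z up; either way round fits the rail. Seated, this point is 64 mm square above the bar's axis. Wheel flanges centre it within 8 mm; let go, it starts at once and rolls at some 0.1 m/s, about 3 s to the stop.
- spare_grip (a point): The same point of the empty carrier, a bystander without pads. Hanger: dark steel inverted U, open below, 156 mm long (x), 42 wide (y), side plates 103 tall, 34 gap, two flanged wheels between them 100 apart. Tab on top: upright, 56 long (x), 12 thick (y), 102 to 144 mm above the plates' lower edges, on which it stands; this point is 125 mm above them. Pinch it across y.
- rail_start (a point): On the bar's axis near its raised end: set the carrier's middle about here. Round steel bar, 12 mm thick, 485 long; its upper tip is 121 mm uphill of this point. On two 14 mm wide end posts and a plywood board 520x100x14 mm, else free beside and under it. x along the bar downhill (slope 0.105 rad), y level across it, z square to it, up. Axis 143 mm above the bench here.
- rail_stop (a point): On the bar's axis, at the uphill face of the black rubber stop at the low end (60 mm wide, from 15 mm below to 31 mm above the axis), 350 mm down the bar from rail_start; same axes. A carrier that has reached the stop has its middle 78 mm uphill of this point.

How it is judged:
By the outcome, as a careful person would: the job done as asked, in the order asked, and still so for the second after the job is handed in, with the robot touching nothing.
It also fails if it takes over 45 s, if anything falls off the work surface, if the arm or the gripper's body presses on something with over 40 N, if the wrist force passes 120 N, or if a joint passes its speed limit or range.

## Working session

There is one attempt and no reset: what is moved stays moved. The work goes in short steps, Python scripts to look and compute and a shell command to move; the robot and the scene stay as the last step left them, time stands still between calls to the robot, and variables do not carry over. Pictures are saved under pics/ and viewed, at most 10 in all, crops included, and the job is handed in when it is done.

```bash
mkdir -p pics
cat > h.py <<'E'
import numpy as np, cv2
from bench import env
def snap(n,save=None):
    m=env.camera_model(n); im,d=env.get_image(n)
    if save: cv2.imwrite('pics/'+save,im)
    return im,d,m
def pts(d,m):
    h,w=d.shape; u,v=np.meshgrid(np.arange(w),np.arange(h))
    n=cv2.undistortPoints(np.stack([u,v],-1).reshape(-1,1,2).astype(float),np.array(m['mtx']),np.array(m['dist_coeffs'])).reshape(h,w,2)
    P=np.dstack([n[...,0]*d,n[...,1]*d,d]); T=np.array(m['world_from_camera'])
    return P@T[:3,:3].T+T[:3,3]
E
python3 - <<'E'
from h import *
print(env.get_obs())
for n in('scene','side'):
    im,d,m=snap(n,n+'0.png'); np.savez(n+'0.npz',im=im,d=d,**{k:np.array(v) for k,v in m.items()}); print(n,np.array(m['world_from_camera']).round(2))
E
```

```text
{'time': 0.0, 'joints': array([ 1.19789722e+00,  3.59480949e-01,  1.51144974e+00, -2.33649427e-05,
        1.27248863e+00, -1.15105149e-01]), 'joint_vel': array([-1.34259781e-06, -1.19138890e-03, -9.84484096e-04,  2.62865119e-04,
       -1.32144759e-04, -1.42581275e-04]), 'effort': array([ 1.12758120e-03, -5.15366292e+01, -2.70733809e+01,  6.76472741e-02,
        3.47403239e-02, -1.25799597e-04]), 'ee_pos': array([152.73043624, 579.51079097, 221.81732927]), 'tool_rot': array([-4.03756591e-01, -3.11511488e+00,  2.79243005e-03]), 'force': array([ 0.03186538, -0.36075488,  0.19560867]), 'ft_torque': array([ 0.04234523,  0.00540297, -0.02800637]), 'finger_force': 0.0, 'gripper_width': 0.9956539893778003}
scene [[ 7.7000e-01 -4.2000e-01  4.8000e-01  8.7820e+01]
 [-6.4000e-01 -5.0000e-01  5.8000e-01 -5.1542e+02]
 [-0.0000e+00 -7.6000e-01 -6.5000e-01  7.6200e+02]
 [ 0.0000e+00  0.0000e+00  0.0000e+00  1.0000e+00]]
side [[-1.0000e+00 -0.0000e+00  3.0000e-02  4.9768e+02]
 [-3.0000e-02  6.3000e-01 -7.8000e-01  9.8354e+02]
 [-2.0000e-02 -7.8000e-01 -6.3000e-01  8.9794e+02]
 [ 0.0000e+00  0.0000e+00  0.0000e+00  1.0000e+00]]
```

View pics/scene0.png

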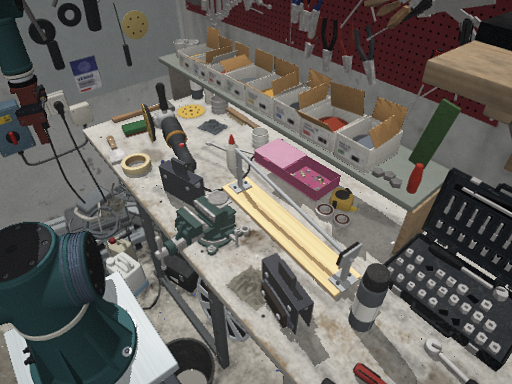

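View pics/side0.png

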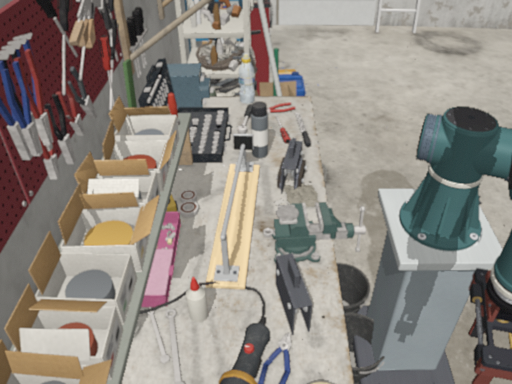

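Run:
```python
from h import *
im=cv2.imread('pics/scene0.png'); s=cv2.imread('pics/side0.png')
a=cv2.resize(im[140:340,145:405],None,fx=2,fy=2,interpolation=cv2.INTER_CUBIC) #400x520
b=cv2.resize(s[90:340,190:330],None,fx=1.6,fy=1.6,interpolation=cv2.INTER_CUBIC) #400x224
cv2.imwrite('pics/c.png',np.hstack([a,b]))
for n,L in(('scene',[(280,262),(285,300),(275,300),(300,310),(178,165),(185,190),(240,145),(236,185),(350,245),(300,210)]),('side',[(282,258),(292,290),(290,146),(290,170),(222,268),(242,140),(235,200)])):
    z=np.load(n+'0.npz'); P=pts(z['d'],z)
    for u,v in L: print(n,u,v,P[v,u].round())
```

```text
scene 280 262 [ 424. -176.  145.]
scene 285 300 [ 398. -225.   80.]
scene 275 300 [ 392. -200.   54.]
scene 300 310 [ 396. -272.  102.]
scene 178 165 [437. 295. 134.]
scene 185 190 [431. 264.  58.]
scene 240 145 [763. 424.   2.]
scene 236 185 [591. 218.  22.]
scene 350 245 [ 699. -179.   -4.]
scene 300 210 [587. -75. 127.]
side 282 258 [466. 240. 102.]
side 292 290 [446. 334. 100.]
side 290 146 [ 434. -174.  144.]
side 290 170 [ 433. -141.   79.]
side 222 268 [616. 198.  17.]
side 242 140 [ 582. -246.  120.]
side 235 200 [599. -77.  14.]
```

View pics/c.png

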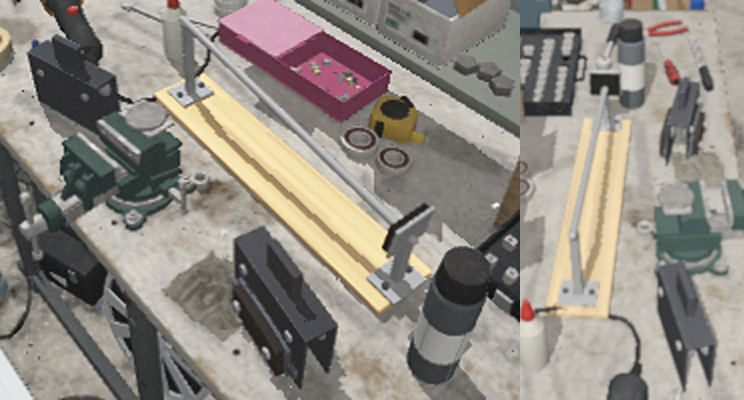

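Run:
```python
from h import *
def line(Q):
    c=Q.mean(0); u,s,v=np.linalg.svd(Q-c,full_matrices=False); return c,v[0]
for n in('scene','side'):
    z=np.load(n+'0.npz'); P=pts(z['d'],z).reshape(-1,3); P=P[z['d'].ravel()>0]; C=z['im'].reshape(-1,3)
    def box(x0,x1,y0,y1,z0,z1): return P[(P[:,0]>x0)&(P[:,0]<x1)&(P[:,1]>y0)&(P[:,1]<y1)&(P[:,2]>z0)&(P[:,2]<z1)]
    for nm,(y0,y1) in dict(loaded=(-330,-120),spare=(200,380)).items():
        for z0,z1 in((112,160),(141,150),(96,108),(30,90)):
            Q=box(340,500,y0,y1,z0,z1)
            if len(Q)<5: continue
            r=cv2.minAreaRect(Q[:,:2].astype(np.float32)); print(n,nm,z0,len(Q),np.round(r[0],1),np.round(r[1],1),round(r[2],1),'zmax',np.percentile(Q[:,2],[50,98]).round(1))
    Q=box(540,650,-170,160,95,185)
    c,v=line(Q)
    r=np.linalg.norm(np.cross(Q-c,v),axis=1); Q=Q[r<12]; c,v=line(Q); v*=-np.sign(v[1])
    t=(Q-c)@v
    print(n,'bar',len(Q),c.round(1),v.round(4),'slope',np.arcsin(-v[2]).round(4),t.min(),t.max(), 'rms',np.std(np.linalg.norm(np.cross(Q-c,v),axis=1)))
    Q=box(520,680,-330,-150,95,190); print('low end', Q[:,1].min(),Q[:,1].max())
    Q=box(560,660,120,300,120,220); print('high end ext',Q.max(0),Q.min(0))
    Q=box(520,680,-330,300,8,20); r=cv2.minAreaRect(Q[:,:2].astype(np.float32)); print('board',r)
```

```text
scene loaded 112 261 [ 423.6 -198.8] [55.6 12.6] 80.2 zmax [138.3 145. ]
scene loaded 141 118 [ 423.8 -198.2] [53.7 12.3] 79.9 zmax [143.5 145.6]
scene loaded 96 920 [ 424.2 -199. ] [157.1  44.2] 79.0 zmax [102.8 105.8]
scene loaded 30 997 [ 399.3 -203.5] [ 55.4 156.7] 6.5 zmax [54.8 88.2]
scene spare 112 163 [441.  301.3] [15.  56.9] 14.7 zmax [133.9 146.3]
scene spare 141 52 [442.  301.9] [12.6 56.3] 15.4 zmax [144.3 146.5]
scene spare 96 382 [441.6 301.5] [ 43.7 158.6] 14.2 zmax [103.5 106.4]
scene spare 30 545 [439.3 301.1] [ 45.9 157.9] 13.8 zmax [61.1 88.6]
scene bar 479 [587.7 -19.7 133. ] [-0.0502 -0.993  -0.1073] slope 0.1075 -181.20709164396217 151.78895819439566 rms 1.7738736848245527
low end -320.20160994267826 -150.84963872430723
high end ext [609.39334136 229.32288974 162.4582273 ] [591.13422551 120.74379689 120.2872829 ]
board ((591.4036865234375, -31.761932373046875), (146.5209503173828, 596.5755004882812), 2.586977243423462)
side loaded 112 85 [ 424.8 -194.1] [59.  12.7] 77.8 zmax [139.7 144.2]
side loaded 141 33 [ 424.5 -195.5] [56.2 11.3] 77.4 zmax [142.5 144.5]
side loaded 96 316 [ 424.7 -195.5] [158.1  42.5] 79.0 zmax [101.4 105.4]
side loaded 30 398 [ 425.8 -194.3] [156.   85.5] 79.0 zmax [52.9 85.9]
side spare 112 203 [441.5 304.2] [13.2 56.1] 15.3 zmax [139.3 144.6]
side spare 141 86 [442.2 303.7] [12.1 52. ] 13.0 zmax [142.8 144.8]
side spare 96 795 [442.6 304.6] [ 43.4 157.7] 12.9 zmax [102.2 105.5]
side spare 30 419 [450.2 308.7] [ 43.2 157.3] 19.0 zmax [64.3 88.6]
side bar 290 [591.7  13.5 135.6] [-0.052  -0.9929 -0.1065] slope 0.1067 -145.87089120063033 184.1478378096868 rms 1.67276087245496
low end -329.9059022123564 -151.56668117296738
high end ext [610.39056133 232.84768527 162.7364823 ] [593.07119025 121.70457782 120.70219104]
board ((599.8290405273438, -31.601318359375), (159.03533935546875, 595.4201049804688), 0.01827414333820343)
```

```bash
cat >> h.py <<'E'
from scipy.spatial.transform import Rotation as Ro
def Rt(dx,sgn=1):
    dx=np.array(dx,float); dx/=np.linalg.norm(dx); yy=np.cross([0,0,1],dx); yy/=np.linalg.norm(yy); up=np.cross(dx,yy)
    x=sgn*dx; z=-up; return Ro.from_matrix(np.c_[x,np.cross(z,x),z])
def rel(p,R,p0=None,R0=None):
    o=env.get_obs(); p0=o['ee_pos'] if p0 is None else p0; R0=Ro.from_rotvec(o['tool_rot']) if R0 is None else R0
    return (R0.inv()*R).as_rotvec().round(4), R0.inv().apply(np.array(p)-p0).round(1)/1000
E
python3 - <<'E'
from h import *
R0=Ro.from_rotvec(env.get_obs()['tool_rot']); print(R0.as_matrix().round(3))
D=(np.cos(np.radians(79.2)),np.sin(np.radians(79.2)),0)
for s in(1,-1):
    R=Rt(D,s); print(s,rel((520,150,300),R),rel((424.3,-197.5,300),R), 'from mid',rel((424.3,-197.5,300),R,np.array([520,150,300]),R))
E
```

```text
[[-0.967  0.255 -0.001]
 [ 0.255  0.967 -0.002]
 [ 0.    -0.002 -1.   ]]
1 (array([-1.5000e-03,  1.1000e-03,  1.5015e+00]), array([-0.4646, -0.3219, -0.0777])) (array([-1.5000e-03,  1.1000e-03,  1.5015e+00]), array([-0.4607, -0.6823, -0.0771])) from mid (array([0., 0., 0.]), array([-0.3593, -0.0289,  0.    ]))
-1 (array([-1.1000e-03, -1.5000e-03, -1.6401e+00]), array([-0.4646, -0.3219, -0.0777])) (array([-1.1000e-03, -1.5000e-03, -1.6401e+00]), array([-0.4607, -0.6823, -0.0771])) from mid (array([0., 0., 0.]), array([0.3593, 0.0289, 0.    ]))
```

```bash
python3 -m jog '[[[0,0,0.12],[-0.038,-0.026,-0.01],1],[[0,0,0.24],[-0.076,-0.052,-0.02],1],[[0,0,0.36],[-0.114,-0.078,-0.03],1],[[0,0,0.48],[-0.152,-0.104,-0.04],1],[[0,0,0.6],[-0.19,-0.13,-0.05],1],[[0,0,0.72],[-0.228,-0.156,-0.06],1],[[0,0,0.84],[-0.266,-0.182,-0.07],1],[[0,0,0.96],[-0.304,-0.208,-0.078],1],[[0,0,1.08],[-0.342,-0.234,-0.078],1],[[0,0,1.2],[-0.38,-0.26,-0.078],1]]' 45
python3 - <<'E'
from h import *
D=(np.cos(np.radians(79.2)),np.sin(np.radians(79.2)),0)
print(rel((424.3,-197.5,250),Rt(D)))
E
```

```text
time: 1.1
ee_pos: [455.0, 230.2, 300.8]
tool_rot: [2.098, 2.338, 0.0]
force: [0.4, -0.4, -0.2]
gripper_width: 0.997
finger_force: 0.0
(array([ 3.000e-04, -1.000e-04,  2.965e-01]), array([-0.4219, -0.0766,  0.0508]))
```

```bash
python3 -m jog '[[[0,0,0.04],[-0.044,-0.008,0],1],[[0,0,0.08],[-0.088,-0.016,0],1],[[0,0,0.12],[-0.132,-0.024,0],1],[[0,0,0.16],[-0.176,-0.032,0],1],[[0,0,0.2],[-0.22,-0.04,0],1],[[0,0,0.24],[-0.264,-0.048,0.01],1],[[0,0,0.296],[-0.308,-0.056,0.02],1],[[0,0,0.296],[-0.352,-0.064,0.03],1],[[0,0,0.296],[-0.396,-0.072,0.04],1],[[0,0,0.296],[-0.422,-0.077,0.05],1]]'
python3 - <<'E'
from h import *
D=(np.cos(np.radians(79.2)),np.sin(np.radians(79.2)),0)
print(rel((424.3,-197.5,109),Rt(D)))
im,d,m=snap('wrist','w1.png'); P=pts(d,m).reshape(-1,3); P=P[d.ravel()>0]
for z0,z1 in((138,155),(97,110),(30,90)):
    Q=P[(P[:,2]>z0)&(P[:,2]<z1)&(abs(P[:,0]-424)<80)&(abs(P[:,1]+197)<110)]
    if len(Q)>5: print(z0,len(Q),cv2.minAreaRect(Q[:,:2].astype(np.float32)),np.percentile(Q[:,2],[50,98]))
E
```

```text
time: 2.1
ee_pos: [424.7, -199.1, 250.2]
tool_rot: [2.417, 2.006, -0.001]
force: [-0.2, 0.9, 0.4]
gripper_width: 1.002
finger_force: 0.0
(array([0.0001, 0.0009, 0.0036]), array([ 0.0016, -0.0007,  0.1411]))
138 582 ((423.6360778808594, -198.60733032226562), (56.33254623413086, 11.369969367980957), 79.08526611328125) [143.53488513 144.89856118]
97 3851 ((423.354736328125, -197.97137451171875), (155.67530822753906, 42.042816162109375), 78.6275405883789) [102.63689622 104.13314924]
30 1595 ((424.66943359375, -190.91647338867188), (128.21237182617188, 85.46012115478516), 78.6232681274414) [53.47161242 80.69426467]
```

View pics/w1.png

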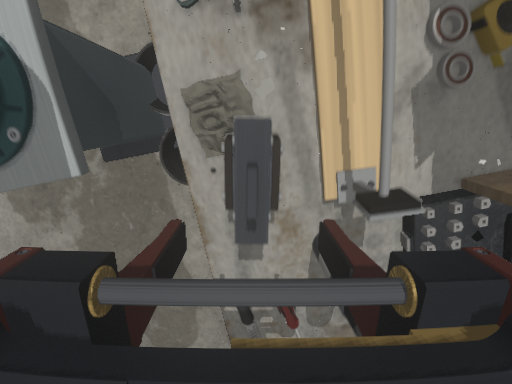

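The wrist view shows the loaded carrier at about (252,180), with a pad on each side. It agrees with the earlier measurement to within 1 mm, so I'm descending.

```bash
python3 -m jog '[[[0,0,0.005],[0.001,0.001,0.03],1],[[0,0,0.005],[0.001,0.001,0.06],1],[[0,0,0.005],[0.001,0.001,0.09],1],[[0,0,0.005],[0.001,0.001,0.11],1],[[0,0,0.005],[0.001,0.001,0.125],1],[[0,0,0.005],[0.001,0.001,0.133],1],[[0,0,0.005],[0.001,0.001,0.138],1],[[0,0,0.005],[0.001,0.001,0.14],1],[[0,0,0.005],[0.001,0.001,0.14],1],[[0,0,0.005],[0.001,0.001,0.14],0.5]]'
python3 -m jog '[[[0,0,0],[0,0,0],0],[[0,0,0],[0,0,0],0],[[0,0,0],[0,0,0],0],[[0,0,0],[0,0,0],0],[[0,0,0],[0,0,0],0],[[0,0,0],[0,0,0],0],[[0,0,0],[0,0,0],0],[[0,0,0],[0,0,0],0],[[0,0,0],[0,0,0],0],[[0,0,0],[0,0,0],0]]' 45
```

```text
time: 3.15
ee_pos: [426.8, -195.6, 111.3]
tool_rot: [2.419, 2.002, 0.0]
force: [-0.8, 0.3, 0.4]
gripper_width: 0.945
finger_force: 0.0
time: 4.15
ee_pos: [426.1, -195.2, 110.5]
tool_rot: [-2.42, -2.003, 0.0]
force: [-0.0, 0.6, -1.3]
gripper_width: 0.136
finger_force: 45.0
```

```bash
python3 -m jog '[[[0,0,0],[0,0,-0.005],0],[[0,0,0],[0,0,-0.015],0],[[0,0,0],[0,0,-0.035],0],[[0,0,0],[0,0,-0.06],0],[[0,0,0],[0,0,-0.09],0],[[0,0,0],[0,0,-0.12],0],[[0,0,0],[0,0,-0.15],0],[[0,0,0],[0,0,-0.18],0],[[0,0,0],[0,0,-0.205],0],[[0,0,0],[0,0,-0.22],0]]'
python3 - <<'E'
from h import *
im,d,m=snap('wrist','w2.png'); o=env.get_obs();p=o['ee_pos'];R0=Ro.from_rotvec(o['tool_rot'])
T=np.linalg.inv(R0.as_matrix()); P=(pts(d,m).reshape(-1,3)-p)@T.T; P=P[d.ravel()>0]  # tool frame
for a,b in((-42,-22),(0,14),(20,80)):
    Q=P[(P[:,2]>a)&(P[:,2]<b)&(abs(P[:,0])<100)&(abs(P[:,1])<50)]
    if len(Q)>5: print(a,len(Q),cv2.minAreaRect(Q[:,:2].astype(np.float32)),np.percentile(Q[:,2],[2,50]),Q.min(0),Q.max(0))
up=np.array([-.0055,-.107,.9942]); d_=(-.0515,-.993,-.107)
g=np.array([597.1,106.2,206.1]); R=Rt([-x for x in d_])
zt=R.as_matrix()[:,2]; print(zt,rel(g+130*up-14*up,R), o)
E
```

```text
time: 5.15
ee_pos: [426.5, -195.3, 333.2]
tool_rot: [2.418, 2.002, 0.001]
force: [0.1, -0.3, -6.5]
gripper_width: 0.13
finger_force: 45.0
-42 2107 ((-1.8910064697265625, -5.0025634765625), (55.60266876220703, 32.23686218261719), 15.305861473083496) [-40.83832408 -31.34941827] [-30.47740807 -17.88224833 -41.98660996] [ 25.1545694   15.55459981 -22.0062809 ]
0 6928 ((-3.9249343872070312, -1.6844253540039062), (156.85198974609375, 42.08821105957031), 0.08835480362176895) [8.09588181 9.5994855 ] [-8.23673024e+01 -2.26843719e+01  5.19635474e-02] [74.49170904 19.44223926 12.20819423]
20 2617 ((15.415672302246094, -1.5759506225585938), (119.12647247314453, 85.414794921875), 0.036048244684934616) [33.50533521 58.95939494] [-44.17347034 -44.31484374  29.70614484] [74.99077144 41.09767676 79.9954271 ]
[ 0.00554148  0.10684836 -0.99425989] (array([ 0.012 ,  0.1094, -0.1357]), array([0.3162, 0.112 , 0.0134])) {'time': 5.2, 'joints': array([-5.76876183e-01,  7.29034242e-02,  1.60927046e+00, -4.86156623e-05,
        1.45418491e+00, -3.88969482e-01]), 'joint_vel': array([-0.00012387,  0.01524034,  0.03954904,  0.0003038 , -0.08330742,
       -0.00059608]), 'effort': array([ 1.13740079e-01, -3.22749388e+01, -2.72076416e+01,  7.97168096e-02,
        2.13155290e-01, -3.19456027e-03]), 'ee_pos': array([ 427.27626498, -195.8532793 ,  334.93964755]), 'tool_rot': array([2.41618299e+00, 2.00005021e+00, 2.37279193e-03]), 'force': array([-0.59932571, -1.1875289 , -4.63761556]), 'ft_torque': array([-0.0211998 ,  0.06046029, -0.04486936]), 'finger_force': 44.99088227748871, 'gripper_width': 0.13421716306832077}
```

View pics/w2.png

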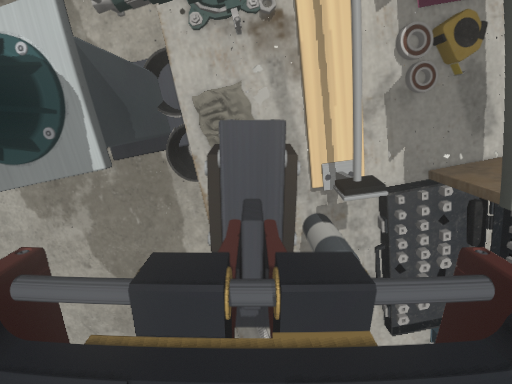

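Carrier is held: width 0.13, about 6.5 N of weight, axis aligned with the tool and centre at tool x = -4 mm. The rail is clear. I'm carrying it over the raised end.

```bash
python3 -m jog '[[[0.001,0.008,-0.01],[0.015,0.005,0],0],[[0.002,0.02,-0.025],[0.045,0.015,0],0],[[0.004,0.035,-0.045],[0.085,0.03,0],0],[[0.005,0.05,-0.065],[0.13,0.046,0],0],[[0.007,0.065,-0.08],[0.175,0.062,0],0],[[0.008,0.08,-0.1],[0.22,0.078,0.004],0],[[0.01,0.09,-0.115],[0.262,0.093,0.008],0],[[0.011,0.1,-0.128],[0.295,0.104,0.011],0],[[0.012,0.109,-0.136],[0.312,0.111,0.013],0],[[0.012,0.109,-0.136],[0.32,0.112,0.013],0]]'
python3 -m jog '[[[0,0,0],[0,0,0],0],[[0,0,0],[0,0,0],0],[[0,0,0],[0,0,0],0],[[0,0,0],[0,0,0],0],[[0,0,0],[0,0,0],0],[[0,0,0],[0,0,0],0],[[0,0,0],[0,0,0],0],[[0,0,0],[0,0,0],0],[[0,0,0],[0,0,0],0],[[0,0,0],[0,0,0],0]]'
cat > chk.py <<'E'
from h import *
o=env.get_obs();p=o['ee_pos'];R0=Ro.from_rotvec(o['tool_rot']);print(p,o['force'])
for n in('wrist','scene','side'):
    im,d,m=snap(n,n+'_%.1f.png'%o['time']); W=pts(d,m).reshape(-1,3)[d.ravel()>0]; Pt=R0.inv().apply(W-p)
    Q=Pt[(Pt[:,2]>3)&(Pt[:,2]<14)&(abs(Pt[:,0])<100)&(abs(Pt[:,1])<50)]
    if len(Q)>20: print(n,'plate top rect',cv2.minAreaRect(Q[:,:2].astype(np.float32)),np.median(Q[:,2]))
    B=W[(W[:,0]>560)&(W[:,0]<625)&(W[:,1]>-190)&(W[:,1]<225)&(W[:,2]>100)&(W[:,2]<166)]
    B=B[abs(B[:,0]-(590.7+.0515*(B[:,1]+19.4)))<12]; B=B[abs(B[:,2]-(131+.1073*(B[:,1]+19.4)))<12]
    c=B.mean(0);v=np.linalg.svd(B-c,full_matrices=False)[2][0]; v*=np.sign(v[1])
    cam=np.array(m['world_from_camera'])[:3,3]-c; cam-=v*(cam@v); A=c-4.7*cam/np.linalg.norm(cam)
    q=A+v*((113-A[1])/v[1]); s=R0.inv().apply(q-p)
    print(n,len(B),'axis at y=113',q.round(1),v.round(4),'range y',B[:,1].min(),B[:,1].max(),'tool',s.round(1),R0.inv().apply(v).round(4))
E
python3 chk.py
```

```text
time: 6.2
ee_pos: [595.9, 99.8, 315.7]
tool_rot: [-2.216, -2.108, -0.113]
force: [-0.0, 0.1, -7.1]
gripper_width: 0.136
finger_force: 45.0
time: 7.2
ee_pos: [596.2, 98.2, 317.6]
tool_rot: [-2.22, -2.108, -0.117]
force: [0.4, 0.2, -7.0]
gripper_width: 0.132
finger_force: 45.0
[596.18257936  98.15545293 317.61886971] [ 0.35684521  0.23582919 -6.96019883]
wrist plate top rect ((-3.9310684204101562, -0.617095947265625), (156.0772705078125, 42.126068115234375), 0.07358838617801666) 8.12904015058374
wrist 398 axis at y=113 [596.6 113.  142.3] [0.0493 0.9935 0.1029] range y -134.62326493842582 224.94982855996102 tool [ -4.4   0.4 175.9] [ 1.     -0.0024  0.0063]
scene plate top rect ((-2.9563522338867188, -1.5196361541748047), (43.45904541015625, 157.6492462158203), 89.40702819824219) 7.100238303257612
scene 589 axis at y=113 [597. 113. 143.] [0.0497 0.9932 0.1048] range y -189.61933906469824 223.5851122201277 tool [ -4.3   0.8 175.2] [ 1.     -0.0019  0.0044]
side plate top rect ((-1.5344390869140625, 0.2001476287841797), (158.3159637451172, 42.244712829589844), 0.1444137692451477) 8.79863473941976
side 210 axis at y=113 [598.  113.  141.6] [0.053  0.9931 0.1043] range y -188.3133863167651 223.3600974773866 tool [ -4.4   1.9 176.6] [1.     0.0013 0.0048]
```

Alignment is within about 2 mm and 0.005 rad, and seating needs about 126 mm down. I'll descend 118 mm, then creep.

```bash
python3 -m jog '[[[0,-0.005,0],[0,0.001,0.012],0],[[0,-0.005,0],[0,0.001,0.03],0],[[0,-0.005,0],[0,0.001,0.048],0],[[0,-0.005,0],[0,0.001,0.066],0],[[0,-0.005,0],[0,0.001,0.082],0],[[0,-0.005,0],[0,0.001,0.096],0],[[0,-0.005,0],[0,0.001,0.106],0],[[0,-0.005,0],[0,0.001,0.113],0],[[0,-0.005,0],[0,0.001,0.117],0],[[0,-0.005,0],[0,0.001,0.118],0]]'
python3 chk.py
```

```text
time: 8.35
ee_pos: [597.4, 111.0, 200.2]
tool_rot: [-2.222, -2.11, -0.111]
force: [-0.0, 0.5, -7.1]
gripper_width: 0.132
finger_force: 45.0
[597.40690909 110.9630826  200.17762227] [-0.02073006  0.54537483 -7.05934643]
wrist plate top rect ((-4.024131774902344, -0.6781215667724609), (156.31234741210938, 42.228660583496094), 0.1029859408736229) 8.146664662904403
wrist 862 axis at y=113 [597.  113.  142.4] [0.0529 0.9933 0.1029] range y -20.23845167177103 224.93819469021975 tool [-4.  -0.3 57.7] [1.     0.001  0.0013]
scene plate top rect ((-3.0645294189453125, -1.1946086883544922), (158.63998413085938, 43.72482681274414), 0.35792648792266846) 7.328805462021066
scene 408 axis at y=113 [597.2 113.  142.6] [0.0502 0.9934 0.1032] range y -189.67280034743743 222.96270741976957 tool [-4.  -0.  57.5] [ 1.     -0.0016  0.001 ]
side plate top rect ((-1.9634475708007812, 0.37621116638183594), (42.27608108520508, 160.57601928710938), 89.9058837890625) 8.32323711647912
side 150 axis at y=113 [597.8 113.  141.5] [0.0558 0.9927 0.1071] range y -163.36507865460487 224.79160041932118 tool [-4.1  0.5 58.5] [ 1.     0.004 -0.003]
```

Axis is 57.6 below TCP and the seat is at about 50, so 7 mm remain. I'm creeping down.

```bash
python3 -m jog '[[[0,0,0],[0,0.0004,0.001],0],[[0,0,0],[0,0.0004,0.002],0],[[0,0,0],[0,0.0004,0.003],0],[[0,0,0],[0,0.0004,0.0035],0],[[0,0,0],[0,0.0004,0.004],0],[[0,0,0],[0,0.0004,0.0045],0],[[0,0,0],[0,0.0004,0.005],0],[[0,0,0],[0,0.0004,0.0055],0],[[0,0,0],[0,0.0004,0.006],0],[[0,0,0],[0,0.0004,0.006],0]]'
python3 -c "
from h import *
for i in range(3): print(env.get_obs()['force'],env.get_obs()['ft_torque'],env.get_obs()['ee_pos'])"
```

```text
time: 9.5
ee_pos: [597.7, 111.5, 194.3]
tool_rot: [-2.222, -2.11, -0.111]
force: [-0.9, -0.1, -7.2]
gripper_width: 0.133
finger_force: 45.0
[-0.93124237 -0.05321567 -7.19554238] [-0.27670241  0.05449186  0.04429066] [597.66362279 111.53506523 194.30150516]
[-0.93124237 -0.05321567 -7.19554238] [-0.27670241  0.05449186  0.04429066] [597.66362279 111.53506523 194.30150516]
[-0.93124237 -0.05321567 -7.19554238] [-0.27670241  0.05449186  0.04429066] [597.66362279 111.53506523 194.30150516]
```

Not touching yet. I'll go on in small steps.

```bash
python3 -m jog '[[[0,0,0],[0,0,0.0003],0],[[0,0,0],[0,0,0.0006],0],[[0,0,0],[0,0,0.0009],0],[[0,0,0],[0,0,0.0012],0],[[0,0,0],[0,0,0.0014],0],[[0,0,0],[0,0,0.0016],0],[[0,0,0],[0,0,0.0018],0],[[0,0,0],[0,0,0.002],0],[[0,0,0],[0,0,0.002],0],[[0,0,0],[0,0,0.002],0]]'; python3 -c "
from h import *
print(env.get_obs()['ft_torque'])"
```

```text
time: 10.5
ee_pos: [597.8, 111.8, 192.6]
tool_rot: [-2.222, -2.11, -0.112]
force: [-0.5, 0.7, -4.6]
gripper_width: 0.127
finger_force: 45.0
[-0.17125576  0.11019019  0.08936054]
```

```bash
python3 -m jog '[[[0,0,0],[0,0,0.0002],0],[[0,0,0],[0,0,0.0004],0],[[0,0,0],[0,0,0.0006],0],[[0,0,0],[0,0,0.0008],0],[[0,0,0],[0,0,0.001],0],[[0,0,0],[0,0,0.001],0],[[0,0,0],[0,0,0.001],0],[[0,0,0],[0,0,0.001],0],[[0,0,0],[0,0,0.001],0],[[0,0,0],[0,0,0.001],0]]'; python3 -c "
from h import *
print(env.get_obs()['ft_torque'])"
```

```text
time: 11.5
ee_pos: [597.9, 111.8, 192.2]
tool_rot: [-2.223, -2.11, -0.112]
force: [-3.4, -1.8, 5.9]
gripper_width: 0.133
finger_force: 45.0
[-0.16695827  0.79247679  0.08675918]
```

Contact shows on both wheels, with a slight sideways push of the bar towards -x. I'll ease across and unload before letting go.

```bash
python3 -m jog '[[[0,0,0],[0,0,-0.0003],0],[[0,0,0],[0,-0.0005,-0.0003],0],[[0,0,0],[0,-0.001,-0.0003],0],[[0,0,0],[0,-0.0015,-0.0003],0],[[0,0,0],[0,-0.0015,-0.0003],0],[[0,0,0],[0,-0.0015,-0.0003],0],[[0,0,0],[0,-0.0015,-0.0003],0],[[0,0,0],[0,-0.0015,-0.0003],0],[[0,0,0],[0,-0.0015,-0.0003],0],[[0,0,0],[0,-0.0015,-0.0003],0]]'
python3 - <<'E'
from h import *
print(env.get_obs()['ft_torque'])
a=snap('side')[0][150:310,170:300]; b=snap('scene')[0][110:270,180:310]
cv2.imwrite('pics/s1.png',np.hstack([cv2.resize(x,(400,492),interpolation=cv2.INTER_CUBIC) for x in(a,b)]))
E
```

```text
time: 12.5
ee_pos: [597.5, 111.8, 192.3]
tool_rot: [-2.224, -2.111, -0.114]
force: [2.9, -1.3, 4.7]
gripper_width: 0.136
finger_force: 45.0
[-0.24354688 -0.52490178 -0.03293836]
```

View pics/s1.png

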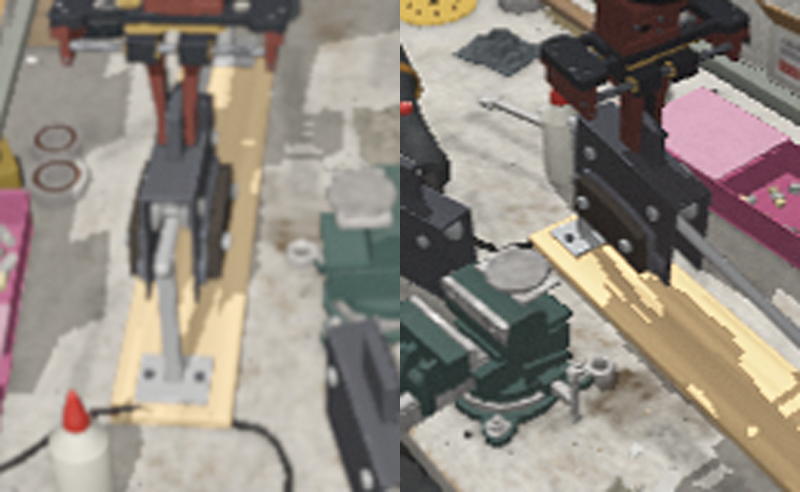

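The pictures show the bar (side crop, about (170,215)) running into the gap between the plates, wheels on it and pads outside. I'm centring by +0.7 mm, then opening and withdrawing straight up.

```bash
python3 -m jog '[[[0,0,0],[0,0.0004,-0.0002],0],[[0,0,0],[0,0.0007,-0.0002],0],[[0,0,0],[0,0.0007,-0.0003],0],[[0,0,0],[0,0.0007,-0.0003],0],[[0,0,0],[0,0.0007,-0.0003],0],[[0,0,0],[0,0.0007,-0.0003],0],[[0,0,0],[0,0.0007,-0.0003],0],[[0,0,0],[0,0.0007,-0.0003],0],[[0,0,0],[0,0.0007,-0.0003],0],[[0,0,0],[0,0.0007,-0.0003],0]]'
python3 -m jog '[[[0,0,0],[0,0,0],1],[[0,0,0],[0,0,0],1],[[0,0,0],[0,0,0],1],[[0,0,0],[0,0,0],1],[[0,0,0],[0,0,0],1],[[0,0,0],[0,0,-0.01],1],[[0,0,0],[0,0,-0.03],1],[[0,0,0],[0,0,-0.06],1],[[0,0,0],[0,0,-0.1],1],[[0,0,0],[0,0,-0.14],1]]'
python3 -m jog '[[[0,0,0],[0,0,0],1],[[0,0,0],[0,0,0],1],[[0,0,0],[0,0,0],1],[[0,0,0],[0,0,0],1],[[0,0,0],[0,0,0],1],[[0,0,0],[0,0,0],1],[[0,0,0],[0,0,0],1],[[0,0,0],[0,0,0],1],[[0,0,0],[0,0,0],1],[[0,0,0],[0,0,0],1]]'
cat > f.py <<'E'
from h import *
t='%.1f'%env.get_obs()['time']
for n in('scene','side'):
    im,d,m=snap(n,n+'_'+t+'.png'); W=pts(d,m).reshape(-1,3)[d.ravel()>0]
    L=lambda y:131+.1045*(y+19.4)
    h=W[:,2]-L(W[:,1])
    Q=W[(abs(W[:,0]-590-.0515*(W[:,1]+19))<30)&(W[:,1]>-228)&(W[:,1]<190)&(h>32)&(h<90)]
    T=Q[(Q[:,2]-L(Q[:,1]))>60]; print(t,n,len(Q),'y',np.percentile(Q[:,1],[1,99]).round(),'x',np.percentile(Q[:,0],[1,99]).round(),'tab y',np.percentile(T[:,1],[1,99]).round())
E
python3 f.py
```

```text
time: 13.6
ee_pos: [597.6, 111.8, 192.3]
tool_rot: [-2.223, -2.111, -0.113]
force: [3.3, -1.0, 5.4]
gripper_width: 0.136
finger_force: 45.0
time: 14.6
ee_pos: [596.3, 97.1, 333.1]
tool_rot: [-2.222, -2.11, -0.111]
force: [0.5, -0.3, 0.3]
gripper_width: 0.984
finger_force: 0.0
time: 15.6
ee_pos: [596.9, 97.2, 331.3]
tool_rot: [-2.222, -2.11, -0.111]
force: [-0.0, -0.4, -0.8]
gripper_width: 1.0
finger_force: 0.0
15.6 scene 907 y [-130.   22.] x [565. 609.] tab y [-85. -30.]
15.6 side 476 y [-129.   21.] x [567. 613.] tab y [-89. -31.]
```

It is rolling, with its middle at y about -57. I'm waiting 3 s more.

```bash
for i in 1 2 3; do python3 -m jog '[[[0,0,0],[0,0,0],1],[[0,0,0],[0,0,0],1],[[0,0,0],[0,0,0],1],[[0,0,0],[0,0,0],1],[[0,0,0],[0,0,0],1],[[0,0,0],[0,0,0],1],[[0,0,0],[0,0,0],1],[[0,0,0],[0,0,0],1],[[0,0,0],[0,0,0],1],[[0,0,0],[0,0,0],1]]' | head -1; python3 f.py; done; python3 -c "
import cv2,glob,os
cv2.imwrite('pics/end.png',cv2.resize(cv2.imread(max(glob.glob('pics/scene_*'),key=os.path.getmtime))[120:330,140:420],None,fx=2.5,fy=2.5))"
```

```text
time: 16.7
16.7 scene 1056 y [-226.  -80.] x [561. 605.] tab y [-187. -132.]
16.7 side 335 y [-222.  -80.] x [565. 607.] tab y [-186. -130.]
time: 17.8
17.8 scene 1000 y [-227.  -89.] x [560. 605.] tab y [-196. -142.]
17.8 side 328 y [-215.  -84.] x [565. 607.] tab y [-192. -138.]
time: 18.9
18.9 scene 995 y [-227.  -89.] x [561. 605.] tab y [-197. -141.]
18.9 side 324 y [-218.  -86.] x [565. 607.] tab y [-193. -136.]
```

View pics/end.png

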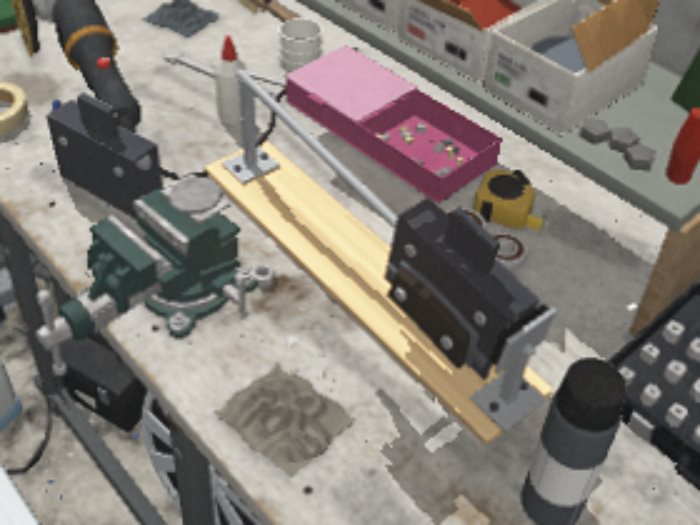

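The carrier hangs level on the bar against the stop, around (465,285) to (530,330) in the crop. It is at rest, and the spare stands untouched at (105,150).

```bash
python3 -c "
from bench import env
print(env.sign_off())"
```

```text
the job is handed in; nothing more can be done
None
```

The loaded carrier was set on the raised end of the rail and let go; it rolled by itself to the stop and is at rest there. The empty carrier was not touched, and the job was handed in at about 19 s.

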